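# Hitch the tow bar to the cart deck's tow ball

## Robot

A 6-joint arm with a two-finger parallel gripper is mounted at the origin on the work surface. World frame = base frame: x ahead of the robot, y to its left, z up, the work surface at z = 0. Lengths are in m, angles in rad, forces in N, time in s.
With the tool pointing down it reaches from about 0.225 to 0.875 m from the base axis. Payload 3.4 kg.
Tool frame: the origin (TCP) lies on the centre line of the jaws, within the pads' length; the fingertips stand 17 mm ahead of it and the grasp point (between the pads) lies 2 mm behind it (nose_length is the distance from the TCP to the fingertips, in m); z points along the fingers, y is the line along which they close (so a half turn about z gives the same grasp; the last joint's range is limited). The gripper opens to 85 mm and grips with 20 to 120 N. Pads are 22 mm wide; open, the fingers measure 114 mm over their backs; the gripper's body (76 mm by 85 mm) begins 54 mm behind the grasp point. The pads swing forward as they close: fully open they stand 13 mm farther back than shut.
Start: joints at [-1.237, 0.276, 1.505, -0, 1.361, -0.121], TCP at [0.253, -0.517, 0.213] pointing down, gripper open.
Joint ranges: [-2.89, 2.89], [-0.75, 2.08], [0.22, 2.7], [-1.18, 4.32], [0.11, 2.71], [-2.7, 2.7]. Speed limits (rad/s): [2.57, 2.57, 3.14, 3.14, 3.14, 3.14].

## Interface

Orientations are given as a unit quaternion [w, x, y, z].
In Python, from rig import get_state, get_image, sign_off, find_in, place_of, nose_length gives the robot as it stands.
- The arm moves only by the tool apply_moves, never from a script. Its argument "deltas" is one flat list of numbers, 5 for each row, row after row: the finger opening in mm, from 0 to 85.4, then the shift along the tool's x, y, z in mm, then the turn about the tool's z in degrees. A call has 1 to 12 rows; each row is the pose to reach, as a shift and turn from the pose commanded when the call began, along the tool's axes at that moment; what a row does not reach only later rows make up. A row lasts 1/12 s, in which the tool goes at most 41.7 mm and 7.16 degrees, less where a joint would pass 70% of its speed; a pose out of reach is approached as far as the arm can. A call with a gripper value outside its range is refused whole. The fingers move at their own pace and stop on an object; "squeeze" is the grip in N (left out, the last holds). Time passes only in rows, so rows that repeat a pose let the fingers close. It gives the time, the measured TCP pose, the force, the opening and the grip force at its end, in the units of the state.
- get_state(): the state, without advancing time (a new reading comes with each control period).
- get_image(name): name is "side" or "top" or "wrist"; returns a dict with "frame" (420x560x3 uint8, red, green, blue), "K" (3x3 intrinsics, pixels), "position" and "orientation" of the camera in the world. Camera axes: x right, y down, z forward; pixel columns grow to the right and rows downward; lengths in m; the calibration is good to about 2 mm. A picture is of the moment at which its call begins. There is no depth.
- sign_off(): hands the job in; it is judged then, once.
Trained networks look in a picture, given as the dict that the camera call returned (one of the last four; its "shot" number tells which), for a name from the list of things; names that differ only in an ending like _2 or _b are one class to them, and where a whole thing is asked for, a point or a joint stands for the part that bears it (a point fixed in the world has none). Each returns a list of dicts, best first, with "score" (0 to 1); they miss things now and then, are a little off and sometimes report something else, mostly with a low value. They report only what shows in the picture. A call takes as long as a camera call.
- find_in(query, picture): "point" ([column, row] in pixels, amid what is visible of it).
- place_of(query, picture): "point" ([column, row] in pixels: a listed point, or the origin of a listed thing).
The state is a dict: "clock": time; "qpos": joint angles; "qd": joint speeds; "effort": joint torques, N m; "position": TCP position; "ee_rot": TCP orientation; "contact_force": force on the tool from outside, world axes, zero at the start; "moment": the same for the moment, N m; "width": finger opening in m; "gripper_force": force on a finger pad.
Only numpy, scipy, OpenCV 4.12 (cv2) and the standard library are available. Lean on these libraries where they do the work, as an engineer would, in place of code of your own. Each camera call takes 0.05 s, during which the arm holds its last target. There are 200 camera calls.

## Task

Hitch the blue tow bar to the tow ball on the plywood cart deck: raise the coupler's red handle all the way, set the coupler over the ball and push it straight down with a firm, steady hand until it is fully home, and only then press the handle down flat to lock it. Never ram the coupler onto the ball or force the handle against a ball that is not fully home. Leave the T-grip resting on the tablecloth and let go; do not disturb the wheel, canister, wood slice or glue bottle.

Things in the scene. Friction and masses are not known exactly. Their poses are not given: they have to be found in the camera images.
- towbar: Tow bar, 0.8 kg: aluminium coupler cup (64 mm wide, open below, rim 70 mm), 44 mm wide neck with red handle, blue square tube 25 mm wide, black T-grip 130 mm wide and 30 mm thick, 500 mm behind the cup's axis. Centre of mass 170 mm behind the cup's axis. Origin: on the cup's axis at the rim. x to the nose, y left, z up. Starts flat on the table, origin at z = 0.
- socket_center (a point): Where the ball's centre lies when the coupler is fully home: on the cup's axis, 28 mm above the rim. Cup 54 mm wide inside. A stiff brass ball seat in it holds the coupler up to 10 mm above home under its own weight; a straight push of some 12 to 18 N takes it slowly down to a hard stop. A jaw at the cup's rear bars the ball unless the handle is raised 0.9 rad or more.
- crown (a point): Centre of the coupler's flat crown (34 mm flat), straight above socket_center and 59 mm above the rim: the place to push the coupler down.
- tube_grip (a point): Centre of the blue square tube 160 mm behind the cup's axis, near the balance point, 3 mm higher than socket_center while the bar lies flat; the tube is 25 mm wide. Once the coupler is home and the T-grip rests on the table (bar nose-up by 0.08 rad) this point is about 58 mm high.
- handle_hinge (a point): Hinge pin of the red handle, 40 mm behind the cup's axis and 62 mm above the rim; the hinge axis is the bar's y.
- handle_tip (a point): Grip point of the red handle near its rear end: bar 30 mm wide, 8 mm thick; when closed 84 mm behind the hinge pin, 5.5 mm above it and 22 mm above the tube's top face. The handle runs on about 17 mm past this point.
- handle (a joint): Red handle's angle: 0 = flat to the rear (locked, if the ball is home), grows as its rear end swings up and forward, stop at 1.2 rad (nearly upright). Stays where left. Takes 1 to 3 N at the grip point to raise, 4 to 9 N to press down; lifting harder lifts the bar. Its cam moves the jaw: with the ball home it shuts freely; with the ball not home the jaw jams on the ball with large force.
- deck: Plywood cart deck, 340 x 260 x 18 mm, on four soft 10 mm rubber feet: it cannot slide but sinks about 1 mm per 5 N of push, 5 mm at most. On it a steel hitch plate (150 x 80 mm, top 34 mm above the table) and the tow ball, 45 mm in from the middle of the -y long edge. Origin: on the table under the board's centre; x along the 340 mm side. The tow bar is hitched from the -y side.
- ball_center (a point): Centre of the steel tow ball, 50 mm diameter, 68 mm above the table with the deck unloaded, on a neck 25 mm thick.
- castor_wheel: Bystander: grey and black rubber wheel lying flat on the deck, 100 mm diameter, 28 mm thick (hub 34 mm). Origin: centre of its underside.
- canister: Bystander: round brown cardboard canister, 80 mm diameter, 107 mm tall. Origin: centre of its underside.
- wood_slice: Bystander: round slice of wood, 90 mm diameter, 12 mm thick, lying flat. Origin: centre of its underside.
- glue_bottle: Bystander: white glue bottle with orange cap standing on the deck, 48 mm diameter, 130 mm tall. Origin: centre of its underside.

How it is judged:
On the way, in this order (a step that is already met when the one before it is completed fails the run):
1. the red handle is raised to at least 0.95 rad while the coupler is still off the ball (value of joint handle above 0.95 rad and distance between socket_center and ball_center above 0.04 m), for 0.2 s.
2. with the handle still up (over 0.7 rad) the coupler is fully home on the ball: socket_center no more than 1.5 mm above and 5 mm aside of ball_center (value of joint handle above 0.7 rad and horizontal distance between socket_center and ball_center below 0.005 m and z of socket_center in the frame of deck below 0.0695 m), for 0.2 s.
At the end, for the whole second after the job is handed in: The coupler is fully home on the ball (socket_center no more than 1.5 mm above and 5 mm aside of ball_center), the handle is pressed flat (under 0.06 rad), the bar lies down with its T-grip on the table (tube_grip under 64 mm high) and is still (under 20 mm/s) (horizontal distance between socket_center and ball_center below 0.005 m and z of socket_center in the frame of deck below 0.0695 m and value of joint handle below 0.06 rad and height (world z) of tube_grip below 0.064 m and linear speed of towbar below 0.02 m/s); the robot touches nothing.
It fails at once if the coupler is rammed or jammed on the ball: more than 50 N of contact force between tow bar (with handle, seat and jaw) and deck with ball (contact force between towbar and deck above 50 N).
It fails at once if the castor wheel is moved more than 20 mm (distance of castor_wheel from where it was at the start of the episode above 0.02 m).
It fails at once if the canister is moved more than 20 mm (distance of canister from where it was at the start of the episode above 0.02 m).
It fails at once if the wood slice is moved more than 20 mm (distance of wood_slice from where it was at the start of the episode above 0.02 m).
It fails at once if the glue bottle is moved more than 20 mm (distance of glue_bottle from where it was at the start of the episode above 0.02 m).
It also fails if it takes over 72 s, if anything falls off the work surface, if the arm or the gripper's body presses on something with over 40 N, if the wrist force passes 120 N, or if a joint passes its speed limit or range.

## Working session

There is one attempt and no reset: what is moved stays moved. The work goes in short steps, Python scripts to look and compute and a tool call to move; the robot and the scene stay as the last step left them, time stands still between calls to the robot, and variables do not carry over. Pictures are saved under pics/ and viewed, at most 10 in all, crops included, and the job is handed in when it is done.

Besides the shell and the picture viewer there is one more tool, called as name(argument=value, ...), one argument or row to a line, values as JSON. apply_moves: Moves the arm, as the interface text tells. Its arguments: {"type":"object","properties":{"deltas":{"type":"array"},"squeeze":{"type":"number"}},"required":["deltas"]}

```bash
mkdir -p pics; ls; cat > h.py <<'E'
import numpy as np, cv2
from scipy.spatial.transform import Rotation as R
from rig import *
def rot(q): return R.from_quat([q[1],q[2],q[3],q[0]])
def ray(p,px):
    d=np.linalg.inv(p["K"])@np.array([px[0],px[1],1.]); d=rot(p["orientation"]).apply(d); return np.array(p["position"]),d/np.linalg.norm(d)
def atz(p,px,z):
    o,d=ray(p,px); return o+d*(z-o[2])/d[2]
def tri(rs):
    A=np.zeros((3,3));b=np.zeros(3)
    for o,d in rs:
        M=np.eye(3)-np.outer(d,d);A+=M;b+=M@o
    x=np.linalg.solve(A,b); return x,[round(1000*np.linalg.norm((np.eye(3)-np.outer(d,d))@(x-o)),1) for o,d in rs]
def proj(p,X):
    c=p["K"]@rot(p["orientation"]).inv().apply(np.array(X)-np.array(p["position"])); return c[:2]/c[2]
def save(p,n): cv2.imwrite(f"pics/{n}.png",cv2.cvtColor(p["frame"],cv2.COLOR_RGB2BGR))
E
cat > look.py <<'E'
from h import *
import sys
P={n:get_image(n) for n in ("side","top","wrist")}
for n in P: save(P[n],n+sys.argv[1])
st=get_state(); print(st["clock"],st["position"],st["ee_rot"],st["contact_force"])
for q in ["socket_center","crown","tube_grip","handle_hinge","handle_tip","ball_center","towbar","deck","castor_wheel","canister","wood_slice","glue_bottle"]:
    rs=[];s=q
    for n in P:
        r=place_of(q,P[n])
        if r: s+=f" {n}:{np.round(r[0]['point'])}/{r[0]['score']:.2f}"
        if r and r[0]['score']>.4: rs.append(ray(P[n],r[0]['point']))
    print(s, *( [np.round(tri(rs)[0],4),tri(rs)[1]] if len(rs)>1 else []))
E
python3 look.py 0; python3 -c "
import cv2,numpy as np
a=[cv2.imread(f'pics/{n}0.png') for n in('side','top')]
cv2.imwrite('pics/c0.png',cv2.resize(np.hstack(a),(800,300)))"
```

```text
pics
0.15 [ 0.25245705 -0.51614583  0.21196574] [-6.98436582e-04  9.74251444e-01  2.25463150e-01 -7.06336621e-05] [-4.71873390e-01 -1.21689314e+00 -8.17371627e-04]
socket_center side:[328. 174.]/0.82 top:[342. 237.]/0.91 [ 0.5191 -0.0999  0.0347] [np.float64(0.5), np.float64(0.5)]
crown side:[324. 166.]/0.73 top:[341. 232.]/0.84 [ 0.529  -0.0924  0.0643] [np.float64(0.3), np.float64(0.3)]
tube_grip side:[352. 139.]/0.77 top:[407. 256.]/0.60 [ 0.4836 -0.2486  0.0282] [np.float64(5.4), np.float64(5.4)]
handle_hinge side:[335. 160.]/0.73 top:[362. 242.]/0.70 [ 0.5096 -0.1436  0.0442] [np.float64(2.7), np.float64(2.7)]
handle_tip side:[350. 136.]/0.57 top:[399. 249.]/0.72 [ 0.4928 -0.2218  0.0578] [np.float64(0.1), np.float64(0.1)]
ball_center side:[272. 227.]/0.68 top:[238. 204.]/0.57 [0.5862 0.1338 0.0835] [np.float64(1.8), np.float64(1.8)]
towbar side:[327. 182.]/0.59 top:[343. 238.]/0.89 [ 5.188e-01 -1.063e-01  4.000e-04] [np.float64(1.5), np.float64(1.5)]
deck side:[262. 283.]/0.85 top:[341. 236.]/0.21
castor_wheel side:[296. 313.]/0.96 top:[176. 246.]/0.95 [0.495  0.2781 0.024 ] [np.float64(2.2), np.float64(2.2)]
canister side:[213. 175.]/0.77 top:[320. 124.]/0.84 [ 7.917e-01 -5.030e-02  3.000e-04] [np.float64(1.4), np.float64(1.4)]
wood_slice side:[384. 208.]/0.57 top:[322. 302.]/0.85 [ 0.3726 -0.0581  0.0046] [np.float64(3.6), np.float64(3.6)]
glue_bottle side:[213. 295.]/0.85 top:[174. 175.]/0.93 [0.6575 0.287  0.0282] [np.float64(2.8), np.float64(2.8)]
```

View pics/c0.png

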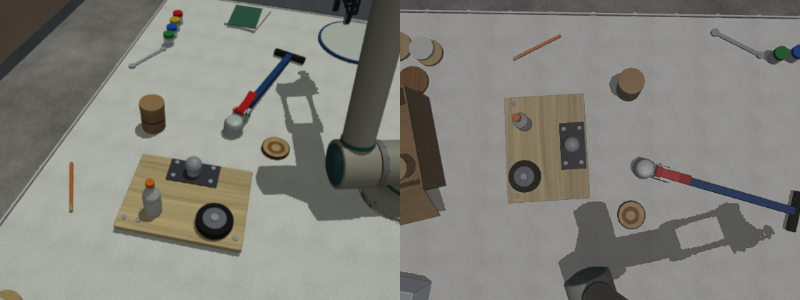

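The side view (left half) shows the bar with its cup at (233,125), the ball at (193,163), and the slice and canister clear of the path. The top view (right half) shows the cup at (645,168), the T-grip at (792,210) and the ball at (571,145). I'll move above the handle so the wrist camera can see it.

apply_moves(
  deltas=[85, 34, -16, -4, -5, 85, 68, -32, -8, -10, 85, 102, -48, -12, -15, 85, 136, -64, -16, -20, 85, 170, -80, -20, -25, 85, 204, -96, -24, -30, 85, 238, -112, -28, -35, 85, 272, -128, -32, -40, 85, 306, -144, -36, -45, 85, 340, -160, -40, -50, 85, 340, -160, -40, -50, 85, 340, -160, -40, -50],
  squeeze=20,
)

```text
clock: 2.95
position: [0.4888, -0.222, 0.2528]
ee_rot: [0.0, 0.787, 0.617, -0.0]
contact_force: [-0.3, -0.8, -0.2]
width: 0.0848
gripper_force: 0.0
```

```bash
python3 look.py 1; python3 -c "
from h import *
p=get_image('wrist');print(p['position'],rot(p['orientation']).as_matrix().round(3).tolist())"
```

```text
3.1 [ 0.48701766 -0.22422968  0.25240797] [-7.77161762e-05  7.88111473e-01  6.15532350e-01 -4.75577800e-04] [ 0.12840592  0.4391063  -0.32758501]
socket_center side:[328. 177.]/0.56 top:[340. 236.]/0.84 wrist:[280.  63.]/0.61 [ 0.5206 -0.099   0.0249] [np.float64(1.4), np.float64(3.5), np.float64(2.4)]
crown top:[339. 233.]/0.85
tube_grip side:[327. 162.]/0.73 top:[408. 254.]/0.67 wrist:[277. 201.]/0.70 [ 0.5012 -0.2742 -0.0742] [np.float64(48.8), np.float64(18.8), np.float64(30.2)]
handle_hinge side:[335. 158.]/0.92 top:[362. 240.]/0.69 wrist:[282.  99.]/0.70 [ 0.5131 -0.1412  0.0504] [np.float64(0.8), np.float64(1.4), np.float64(1.2)]
handle_tip side:[352. 136.]/0.69 top:[400. 252.]/0.68 wrist:[278. 178.]/0.96 [ 0.4875 -0.2211  0.0609] [np.float64(0.5), np.float64(2.1), np.float64(1.8)]
ball_center side:[269. 228.]/0.95 top:[237. 205.]/0.57 wrist:[285.  56.]/0.51 [ 0.5841  0.0322 -0.0572] [np.float64(41.6), np.float64(114.4), np.float64(126.0)]
towbar side:[328. 183.]/0.69 top:[341. 240.]/0.56 wrist:[282.  66.]/0.59 [ 0.5178 -0.1019  0.0031] [np.float64(0.6), np.float64(4.9), np.float64(4.3)]
deck side:[264. 281.]/0.70 top:[208. 211.]/0.73 [0.5785 0.2108 0.0017] [np.float64(3.0), np.float64(3.0)]
castor_wheel side:[296. 312.]/0.65 top:[176. 248.]/0.77 [0.493  0.2774 0.0293] [np.float64(4.3), np.float64(4.3)]
canister side:[213. 171.]/0.90 top:[320. 125.]/0.78 [ 0.7868 -0.0499  0.0153] [np.float64(4.0), np.float64(4.0)]
wood_slice side:[384. 206.]/0.88 top:[322. 300.]/0.77 wrist:[152.  62.]/0.56 [ 0.3765 -0.0603  0.0084] [np.float64(1.9), np.float64(2.9), np.float64(2.0)]
glue_bottle side:[213. 297.]/0.92 top:[177. 177.]/0.86 [0.6586 0.2837 0.0136] [np.float64(5.0), np.float64(5.0)]
[ 0.50499018 -0.15359254  0.41411067] [[0.971, -0.23, -0.068], [-0.24, -0.931, -0.275], [-0.0, 0.283, -0.959]]
```

View pics/wrist1.png

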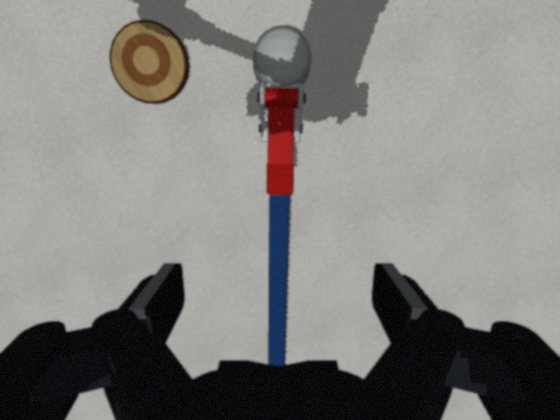

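The wrist picture shows the bar nearly upright in the image: cup at (282,57), red handle from row 90 to 193 at column 280, tube down to (277,360), and the slice at (149,62). I'll get the bar's axis from the colours.

```bash
cat > bar.py <<'E'
from h import *
p=get_image('wrist');f=p['frame'].astype(int);r,g,b=f[...,0],f[...,1],f[...,2]
red=(r>120)&(g<70)&(b<70);blue=(b>70)&(b>1.6*r)&(b>1.4*g)
st=get_state();T=np.array(st['position']);M=rot(st['ee_rot']).as_matrix()
print(st['clock'],T.round(4),'toolx',np.degrees(np.arctan2(M[1,0],M[0,0])).round(2))
pts=[]
for v in range(0,420):
    c=np.where(blue[v])[0]
    if 8<len(c)<60: pts.append(atz(p,[c.mean(),v],.0435)[:2])
pts=np.array(pts);vx,vy,x0,y0=cv2.fitLine(pts.astype(np.float32),cv2.DIST_HUBER,0,.001,.001).ravel()
if vy<0:vx,vy=-vx,-vy
print('tube heading',np.degrees(np.arctan2(vy,vx)),'pt',x0,y0,len(pts))
ys,xs=np.where(red);print('red rows',ys.min(),ys.max())
e=ys>ys.max()-4;P=atz(p,[xs[e].mean(),ys.max()],.070);print('handle rear end',P)
u=np.array([vx,vy]);print('tip est',P[:2]+u*.017,'cup axis est',P[:2]+u*.141)
for q in('handle_tip','socket_center','crown','handle_hinge'):
    for s in place_of(q,p)[:1]:print(q,np.round(s['point'],1),round(s['score'],2),atz(p,s['point'],{'handle_tip':.0675,'socket_center':.028,'crown':.059,'handle_hinge':.062}[q]).round(4))
E
python3 bar.py
```

```text
5.0 [ 0.4877 -0.2235  0.2526] toolx 76.06
tube heading 75.124306 pt 0.45418218 -0.35633224 169
red rows 91 194
handle rear end [ 0.48684857 -0.23565151  0.07      ]
tip est [ 0.49121286 -0.21922126] cup axis est [ 0.52304648 -0.09937711]
handle_tip [277.4 182.3] 0.84 [ 0.4874 -0.2228  0.0675]
socket_center [279.4  60.7] 0.67 [ 0.5202 -0.0988  0.028 ]
crown [281.9  54.9] 0.78 [ 0.5227 -0.0986  0.059 ]
handle_hinge [278.6  98.6] 0.8 [ 0.5095 -0.1384  0.062 ]
```

apply_moves(
  deltas=[60, 5, 1.5, 35, 0.8, 60, 5, 1.5, 70, 0.8, 60, 5, 1.5, 105, 0.8, 60, 5, 1.5, 140, 0.8, 60, 5, 1.5, 165, 0.8, 60, 5, 1.5, 180, 0.8, 60, 5, 1.5, 186, 0.8, 60, 5, 1.5, 186, 0.8, 20, 5, 1.5, 186, 0.8, 20, 5, 1.5, 186, 0.8, 20, 5, 1.5, 186, 0.8, 20, 5, 1.5, 186, 0.8],
  squeeze=20,
)

```text
clock: 6.2
position: [0.4912, -0.2195, 0.0679]
ee_rot: [0.001, 0.792, 0.611, 0.0]
contact_force: [-0.7, -0.4, -0.1]
width: 0.0202
gripper_force: 0.0
```

```bash
python3 -c "
from h import *
import time
st=get_state();print({k:np.round(st[k],4) for k in('clock','position','contact_force','width','gripper_force')})
M=rot(st['ee_rot']).as_matrix();print(np.degrees(np.arctan2(M[1,0],M[0,0])))
save(get_image('wrist'),'w2')
import math
for t in (.0,.1,.2,.3,.4,.5,.6,.7,.8,.9,1,1.1,1.15,1.2):
  a=t+.0654;print(t,round(84+84.2*-math.cos(a),1),round(84.2*math.sin(a)-5.5,1))
"
```

```text
{'clock': np.float64(6.2), 'position': array([ 0.4912, -0.2195,  0.0679]), 'contact_force': array([-0.7285, -0.3664, -0.0985]), 'width': np.float64(0.0202), 'gripper_force': np.float64(0.0)}
75.25928098332935
0.0 -0.0 0.0
0.1 0.9 8.4
0.2 2.7 16.6
0.3 5.4 24.6
0.4 8.8 32.3
0.5 12.9 39.6
0.6 17.8 46.5
0.7 23.3 52.8
0.8 29.4 58.6
0.9 36.1 63.7
1 43.2 68.2
1.1 50.8 71.9
1.15 54.7 73.4
1.2 58.7 74.8
```

View pics/w2.png

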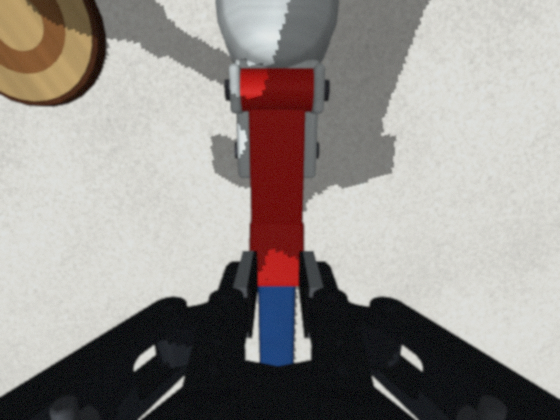

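The wrist view shows the pads at columns 240–320, rows 250–330, beside the handle's rear end at row 287. The opening reads 20 mm with no grip force, so I'll check this by projection.

```bash
python3 -c "
from h import *
p=get_image('wrist');save(p,'w3')
st=get_state();T=np.array(st['position']);M=rot(st['ee_rot']).as_matrix();print(st['width'],st['gripper_force'],T,p['position'],p['K'][0][0])
for dz in(-.02,-.002,.017):
  for y in(-.0101,.0101,.015): print(dz,y,proj(p,T+M@np.array([0,y,dz])).round())
  print('pad front edge',proj(p,T+M@np.array([.011,.0101,dz])).round())
u=np.array([np.cos(np.radians(75.2)),np.sin(np.radians(75.2)),0])
for z in(.0435,.0675,.0715):
  w=np.array([.4905,-.219,0])-u*.017+[0,0,z]; print('rear end',z,proj(p,w).round())
for q in('handle_tip','handle_hinge'):
  for s in place_of(q,p)[:1]:print(q,np.round(s['point']),s['score'],atz(p,s['point'],.0675))
for n in('side',):
  P=get_image(n);X=[proj(P,T)];c=X[0].astype(int);k=P['frame'][c[1]-50:c[1]+50,c[0]-60:c[0]+60]
  cv2.imwrite('pics/s3.png',cv2.resize(k[...,::-1],None,fx=6,fy=6,interpolation=cv2.INTER_CUBIC))
"
```

```text
0.019788718690809257 0.0 [ 0.49084851 -0.21924685  0.06744085] [ 0.50893446 -0.14953637  0.22910229] 321.2332869009019
-0.02 -0.0101 [257. 269.]
-0.02 0.0101 [298. 269.]
-0.02 0.015 [308. 269.]
pad front edge [299. 248.]
-0.002 -0.0101 [259. 253.]
-0.002 0.0101 [296. 253.]
-0.002 0.015 [305. 253.]
pad front edge [297. 234.]
0.017 -0.0101 [261. 240.]
0.017 0.0101 [295. 240.]
0.017 0.015 [303. 240.]
pad front edge [295. 223.]
rear end 0.0435 [277. 261.]
rear end 0.0675 [277. 279.]
rear end 0.0715 [277. 283.]
handle_hinge [274.  89.] 0.71 [ 0.51018484 -0.13804072  0.0675    ]
```

View pics/s3.png

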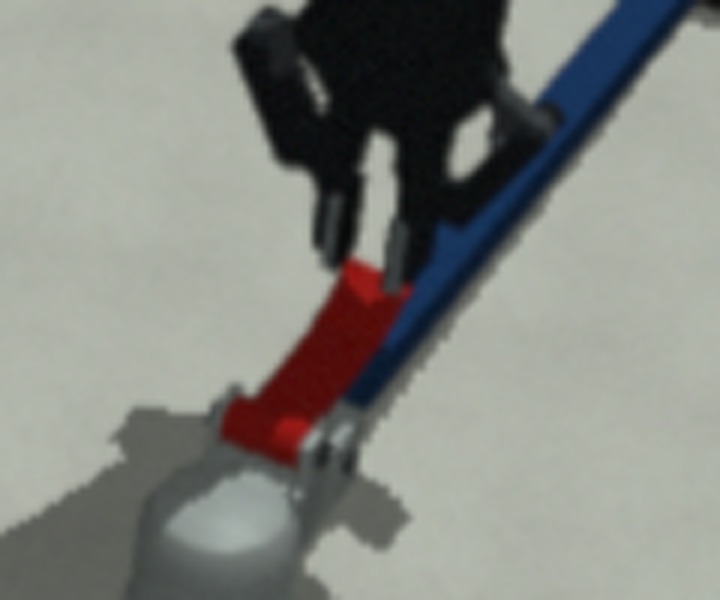

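The side crop shows the fingertips at about (330,265) and (395,290), just above the handle's rear end and not around it. They stand higher than the nominal 17 mm ahead of the TCP would put them, so I'll check the nose length.

```bash
python3 -c "
from h import *
print(nose_length, nose_length() if callable(nose_length) else '')
S=get_image('side');W=get_image('wrist')
st=get_state();T=np.array(st['position']);M=rot(st['ee_rot']).as_matrix();q=st['qpos'];print(np.round(q,4))
for d in(-.01,0,.01,.017,.027):
  print(d,[proj(S,T+M@np.array([0,y,d])).round(1).tolist() for y in(-.014,.014)],[proj(W,T+M@np.array([.011,y,d])).round(1).tolist() for y in(-.0101,.0101)])
c=proj(S,T).astype(int);print('crop origin',c-[60,50])
"
```

```text
0.017 
[-5.4960e-01  3.4350e-01  1.8026e+00 -1.0000e-04  9.9530e-01 -2.9230e-01]
-0.01 [[357.0, 133.2], [346.6, 129.4]] [[257.9, 240.0], [297.8, 240.1]]
0 [[356.5, 136.4], [346.2, 132.5]] [[259.0, 233.0], [296.7, 233.1]]
0.01 [[356.0, 139.6], [345.7, 135.7]] [[260.0, 226.8], [295.7, 226.8]]
0.017 [[355.7, 141.8], [345.4, 137.9]] [[260.7, 222.8], [295.1, 222.8]]
0.027 [[355.2, 144.9], [345.0, 141.0]] [[261.5, 217.5], [294.2, 217.6]]
crop origin [291  84]
```

By both views the fingertips sit about 30 mm short of the stated place (about 13 mm behind the TCP, not 17 mm ahead). I'll open, go down 30 mm, which is safe under either reading, and close again to test this.

apply_moves(
  deltas=[60, 0, 0, 0, 0, 60, 0, 0, 0, 0, 60, 0, 0, 0, 0, 60, 0, 0, 8, 0, 60, 0, 0, 16, 0, 60, 0, 0, 24, 0, 60, 0, 0, 30, 0, 60, 0, 0, 30, 0, 20, 0, 0, 30, 0, 20, 0, 0, 30, 0, 20, 0, 0, 30, 0, 20, 0, 0, 30, 0],
  squeeze=20,
)

```text
clock: 7.55
position: [0.4905, -0.2191, 0.0368]
ee_rot: [0.0, 0.792, 0.611, 0.0]
contact_force: [-0.6, 0.2, -0.4]
width: 0.0291
gripper_force: 23.4
```

That grips at 29 mm, so the handle is held and the 30 mm offset is confirmed. Next I raise it along the arc.

apply_moves(
  deltas=[20, 0.5, 0, -4, 0, 20, 1, 0, -8.5, 0, 20, 1.7, 0, -12.5, 0, 20, 2.7, 0, -16.5, 0, 20, 4, 0, -20.6, 0, 20, 5.4, 0, -24.6, 0, 20, 7, 0, -28.5, 0, 20, 8.8, 0, -32.3, 0, 20, 10.8, 0, -36, 0, 20, 12.9, 0, -39.6, 0, 20, 15.3, 0, -43, 0, 20, 17.8, 0, -46.5, 0],
)

```text
clock: 8.55
position: [0.4949, -0.2018, 0.0834]
ee_rot: [0.0, 0.792, 0.611, -0.0]
contact_force: [0.3, -0.7, -5.5]
width: 0.0296
gripper_force: 23.2
```

apply_moves(
  deltas=[20, 2.7, 0, -3.2, 0, 20, 5.5, 0, -6.3, 0, 20, 8.5, 0, -9.3, 0, 20, 11.6, 0, -12, 0, 20, 14.9, 0, -14.7, 0, 20, 18.3, 0, -17.2, 0, 20, 21.8, 0, -19.5, 0, 20, 25.4, 0, -21.7, 0, 20, 29.2, 0, -23.7, 0, 20, 33, 0, -25.4, 0, 20, 37, 0, -27, 0, 20, 39, 0, -27.5, 0],
)

```text
clock: 9.55
position: [0.5051, -0.1634, 0.1109]
ee_rot: [0.0, 0.792, 0.611, 0.0]
contact_force: [-1.1, -0.3, -5.4]
width: 0.0294
gripper_force: 23.1
```

```bash
python3 -c "
from h import *
P=get_image('side');W=get_image('wrist')
c=P['frame'][70:250,220:460]; w=W['frame'][:360,:480]
cv2.imwrite('pics/c4.png',np.hstack([cv2.resize(c,(400,300)),cv2.resize(w,(400,300))])[...,::-1])
for q in('handle_tip','handle_hinge','tube_grip','crown','socket_center'):
  a=place_of(q,P)[:1];b=place_of(q,W)[:1];print(q,a,b)
  if a and b: print(tri([ray(P,a[0]['point']),ray(W,b[0]['point'])]))
"
```

```text
handle_tip [{'point': [344.7, 124.6], 'score': 0.63}] [{'point': [277.8, 287.8], 'score': 0.89}]
(array([ 0.50333438, -0.17286544,  0.13019432]), [np.float64(1.1), np.float64(1.1)])
handle_hinge [{'point': [331.6, 159.4], 'score': 0.82}] [{'point': [278.9, 149.0], 'score': 0.79}]
(array([ 0.51793781, -0.11376572,  0.06920809]), [np.float64(0.8), np.float64(0.8)])
tube_grip [{'point': [351.3, 138.1], 'score': 0.68}] []
crown [{'point': [319.1, 167.6], 'score': 0.89}] [{'point': [278.0, 76.7], 'score': 0.86}]
(array([ 0.53314261, -0.07284181,  0.07489961]), [np.float64(4.6), np.float64(4.6)])
socket_center [{'point': [323.1, 179.0], 'score': 0.71}] [{'point': [278.7, 81.5], 'score': 0.82}]
(array([ 0.52763982, -0.07320833,  0.04111175]), [np.float64(1.6), np.float64(1.6)])
```

View pics/c4.png

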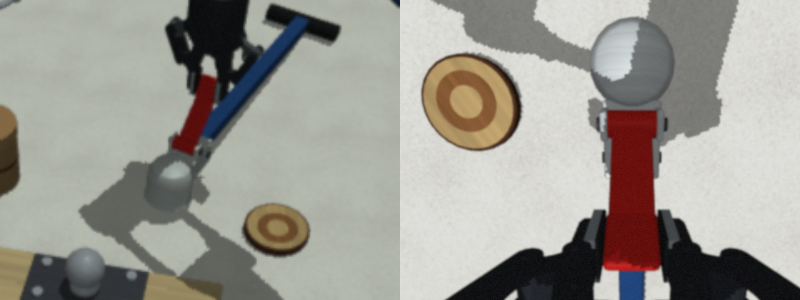

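The crops show the handle only part way up (about 45°). The bar was dragged forward and its nose lifted, since the pads resist the turn. I'll set it down, let go, back off, close the fingers and push the handle up from behind.

apply_moves(
  deltas=[20, 0, 0, 4, 0, 20, 0, 0, 8, 0, 20, 0, 0, 10, 0, 60, 0, 0, 10, 0, 60, 0, 0, 10, 0, 60, 0, 0, 10, 0, 60, -20, 0, 10, 0, 60, -40, 0, 10, 0, 60, -55, 0, 10, 0, 0, -55, 0, 10, 0, 0, -55, 0, 10, 0, 0, -55, 0, 10, 0],
)

```text
clock: 11.15
position: [0.4911, -0.217, 0.101]
ee_rot: [0.0, 0.792, 0.61, 0.0]
contact_force: [0.3, -0.5, -0.2]
width: 0.0241
gripper_force: 0.0
```

```bash
cat > hd.py <<'E'
from h import *
import sys
P={n:get_image(n) for n in('side','wrist','top')}
if len(sys.argv)>1:
    cv2.imwrite(f'pics/{sys.argv[1]}.png',np.hstack([cv2.resize(P['side']['frame'][70:250,220:460],(400,300)),cv2.resize(P['wrist']['frame'],(400,300))])[...,::-1])
st=get_state();T=np.array(st['position']);M=rot(st['ee_rot']).as_matrix();print(st['clock'],T.round(4),'toolx',np.degrees(np.arctan2(M[1,0],M[0,0])).round(2),st['width'])
for q in('handle_tip','handle_hinge','tube_grip','crown','socket_center','towbar','ball_center'):
    rs=[];s=''
    for n in P:
        a=place_of(q,P[n])[:1]
        if a and a[0]['score']>.5: rs.append(ray(P[n],a[0]['point']));s+=f"{n}{np.round(a[0]['point'])} "
    if len(rs)>1: x,e=tri(rs);print(q,s,x.round(4),np.array(e),'tool mm',(1000*M.T@(x-T)).round(1))
    else: print(q,s)
E
python3 hd.py
```

```text
11.3 [ 0.4911 -0.2166  0.1007] toolx 75.31 0.0015958611543764785
handle_tip side[346. 128.] wrist[275. 170.] top[382. 244.]  [ 0.5019 -0.1697  0.1237] [1.9 0.7 1.5] tool mm [ 48.1  -1.4 -23. ]
handle_hinge side[331. 166.] wrist[278.  51.] top[351. 234.]  [ 0.5196 -0.1145  0.0504] [3.4 3.2 5.7] tool mm [105.9   1.8  50.4]
tube_grip side[352. 146.] wrist[278. 233.] top[397. 254.]  [ 0.4846 -0.2314  0.0196] [0.6 4.5 4.4] tool mm [-16.   -2.5  81.2]
crown side[318. 174.] top[330. 228.]  [ 0.5377 -0.069   0.0582] [0.2 0.2] tool mm [154.5   7.7  42.6]
socket_center side[323. 182.] top[333. 232.]  [ 0.5281 -0.0809  0.0253] [1. 1.] tool mm [140.6   1.4  75.4]
towbar side[321. 191.] wrist[276.   8.] top[331. 234.]  [ 5.269e-01 -7.740e-02 -5.000e-04] [1.5 1.7 2.5] tool mm [143.7  -0.6 101.2]
ball_center side[273. 229.] top[240. 204.]  [0.5871 0.1293 0.0703] [0.5 0.5] tool mm [358.9   5.2  30.5]
```

apply_moves(
  deltas=[0, 10, -1, 0, 0, 0, 18, -1, 0, 0, 0, 23, -1, 0, 0, 0, 28, -1, 0, 0, 0, 33, -1, 0, 0, 0, 37, -1, 0, 0, 0, 41, -1, 0, 0, 0, 45, -1, 0, 0, 0, 49, -1, 0, 0, 0, 53, -1, 0, 0, 0, 55, -1, 0, 0, 0, 56, -1, 0, 0],
)

```text
clock: 13.35
position: [0.5045, -0.1626, 0.1008]
ee_rot: [0.0, 0.792, 0.611, 0.0]
contact_force: [-0.3, -4.6, 2.7]
width: -0.0001
gripper_force: 1.8
```

```bash
python3 hd.py c5
```

```text
13.5 [ 0.5043 -0.1625  0.1005] toolx 75.26 -0.00044902811121901774
handle_tip side[343. 131.] wrist[278. 253.] top[370. 240.]  [ 0.5068 -0.1452  0.1341] [3.6 3.4 3.7] tool mm [ 17.4  -1.9 -33.7]
handle_hinge side[332. 169.] wrist[279. 151.] top[352. 239.]  [ 0.5158 -0.1195  0.0345] [0.9 2.9 2.5] tool mm [44.5  0.2 65.9]
tube_grip side[354. 143.] 
crown side[322. 170.] wrist[279.  82.] top[331. 229.]  [ 0.5314 -0.074   0.0654] [0.6 4.  3.7] tool mm [92.5  3.8 35.1]
socket_center side[323. 185.] wrist[278.  88.] top[330. 231.]  [ 0.5278 -0.0755  0.0206] [3.5 0.3 3.7] tool mm [90.1  0.6 79.9]
towbar side[322. 193.] wrist[278.  90.] top[328. 234.]  [ 0.5266 -0.0738 -0.0051] [1.  1.6 1.5] tool mm [ 91.4  -1.  105.6]
ball_center side[271. 227.] top[241. 204.]  [0.5883 0.1287 0.0758] [3.1 3.1] tool mm [303.    7.1  24.8]
```

View pics/c5.png

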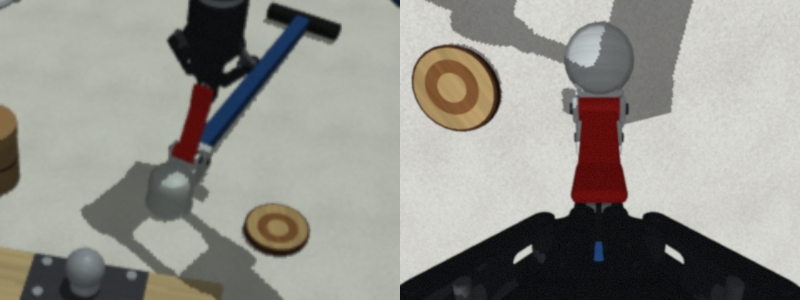

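The crops show the handle steep now, with its tip near 134 mm high (about 1.07 rad), and the fingers behind it. I'll push it on to near the stop.

apply_moves(
  deltas=[0, 2, 0, 0, 0, 0, 4, 0, 0, 0, 0, 6, 0, 0, 0, 0, 8, 0, 0, 0, 0, 8, 0, 0, 0],
)

```text
clock: 14.97
position: [0.5066, -0.1555, 0.1014]
ee_rot: [0.001, 0.792, 0.611, -0.0]
contact_force: [-1.6, -3.5, 5.7]
width: -0.0001
gripper_force: 2.0
```

```bash
python3 hd.py
```

```text
15.1167 [ 0.5066 -0.1555  0.1014] toolx 75.28 -3.5055774219893825e-05
handle_tip side[341. 131.] wrist[277. 259.] top[370. 240.]  [ 0.509  -0.1449  0.1312] [0.7 1.  1.2] tool mm [ 10.8  -0.4 -29.8]
handle_hinge side[329. 165.] wrist[278. 164.] top[352. 238.]  [ 0.5184 -0.1189  0.0458] [3.1 2.  2.8] tool mm [38.4  2.  55.5]
tube_grip side[351. 142.] wrist[279.  90.]  [ 0.5011 -0.0809  0.1581] [25.9 25.9] tool mm [ 70.7 -24.2 -56.9]
crown side[320. 171.] wrist[280.  93.] top[326. 231.]  [ 0.5314 -0.0683  0.0666] [3.7 7.1 7.5] tool mm [90.7  1.7 34.7]
socket_center side[323. 184.] wrist[280. 100.] top[332. 232.]  [ 0.5286 -0.0782  0.022 ] [2.7 1.3 2.8] tool mm [80.5  1.5 79.3]
towbar side[321. 190.] wrist[280.  98.] top[329. 232.]  [ 5.299e-01 -7.520e-02  5.000e-04] [1.6 0.3 1.6] tool mm [ 83.7   2.  100.8]
ball_center side[269. 228.] top[238. 207.]  [0.586  0.136  0.0814] [6.7 6.7] tool mm [302.2   2.7  19.6]
```

apply_moves(
  deltas=[0, 3, 0, 0, 0, 0, 5, 0, 0, 0, 0, 5, 0, 0, 0, 0, -20, 0, 0, 0, 0, -50, 0, 0, 0, 60, -77, 0, 0, 0, 60, -77, 0, 0, 0, 60, -77, 0, 0, 0, 60, -77, 0, 0, 0],
)

```text
clock: 16.92
position: [0.4865, -0.2285, 0.1003]
ee_rot: [-0.001, 0.792, 0.61, 0.0]
contact_force: [1.1, -0.2, -0.1]
width: 0.0484
gripper_force: 0.0
```

```bash
python3 hd.py; python3 bar.py; python3 -c "
from h import *
# ball fit: mid grey blob outlines in top & side around the ball; deck corners for check
for n,c,r in (('top',(239,204),28),('side',(271,229),28)):
    p=get_image(n);k=p['frame'][c[1]-r:c[1]+r,c[0]-r:c[0]+r]; cv2.imwrite(f'pics/b_{n}.png',cv2.resize(k[...,::-1],(400,400),interpolation=cv2.INTER_CUBIC)); print(n,proj(p,[.586,.132,.068]),np.array(p['position']).round(3))
a=np.hstack([cv2.imread('pics/b_top.png'),cv2.imread('pics/b_side.png')]);cv2.imwrite('pics/b.png',a)"
```

```text
17.0667 [ 0.4867 -0.2283  0.1005] toolx 75.32 0.059721132794107186
handle_tip side[338. 132.] wrist[279.  46.] top[369. 240.]  [ 0.5112 -0.1377  0.1355] [2.6 1.4 3.2] tool mm [ 93.9   0.7 -35. ]
handle_hinge side[331. 164.] wrist[280.  25.] top[352. 239.]  [ 0.5161 -0.115   0.0573] [2.2 3.9 5.5] tool mm [117.   -0.2  43.3]
tube_grip side[353. 144.] wrist[277. 216.] top[398. 252.]  [ 0.4858 -0.2287  0.0309] [0.9 1.1 1.5] tool mm [-0.7 -0.8 69.5]
crown side[322. 171.] top[327. 233.]  [ 0.5278 -0.0613  0.0778] [1.7 1.7] tool mm [171.9  -2.5  22.8]
socket_center side[322. 184.] wrist[69. 25.] top[330. 233.]  [ 0.49   -0.0689  0.0793] [48.  75.3 34.8] tool mm [155.  -37.2  21.3]
towbar side[323. 189.] top[331. 236.]  [ 0.5234 -0.0795  0.0023] [0.8 0.8] tool mm [153.2  -2.1  98.3]
ball_center side[270. 230.] top[241. 204.]  [0.5899 0.1292 0.0671] [2.4 2.4] tool mm [372.    9.3  33.6]
18.1667 [ 0.4866 -0.2296  0.1006] toolx 75.26
tube heading 75.28946 pt 0.4680141 -0.30226544 172
red rows 3 45
handle rear end [ 0.49788099 -0.12083113  0.07      ]
tip est [ 0.5021979  -0.10438837] cup axis est [0.53368595 0.01554704]
handle_hinge [278.7  23.2] 0.79 [ 0.5175 -0.1131  0.062 ]
top [239.31796473 204.24826969] [0.481 0.057 1.109]
side [273.09703483 231.14611817] [0.391 0.803 0.904]
```

View pics/b.png

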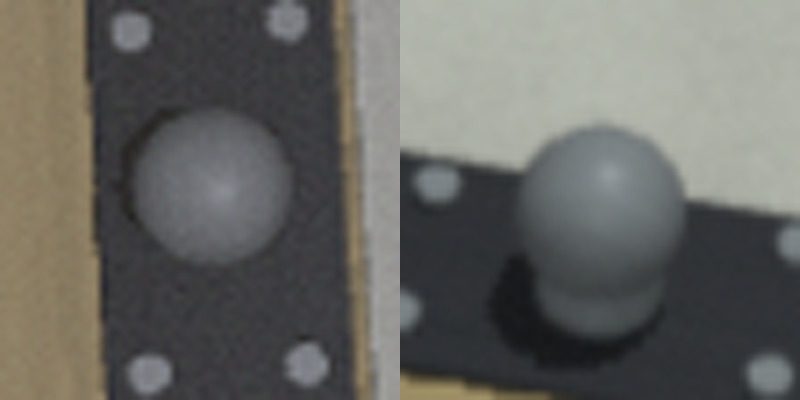

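The ball shows at (212,187) in the top crop and (602,207) in the side crop, i.e. full-frame (240.3,201.8) and (270.9,229.6). The handle measures about 1.17 rad. Next I grip the tube near its balance point.

apply_moves(
  deltas=[60, -8, 0, 15, 0, 60, -8, 0, 35, 0, 60, -8, 0, 55, 0, 60, -8, 0, 70, 0, 60, -8, 0, 82, 0, 60, -8, 0, 90, 0, 60, -8, 0, 95, 0, 60, -8, 0, 95, 0, 15, -8, 0, 95, 0, 15, -8, 0, 95, 0, 15, -8, 0, 95, 0, 15, -8, 0, 95, 0],
  squeeze=90,
)

```text
clock: 19.47
position: [0.4851, -0.2377, 0.0068]
ee_rot: [0.001, 0.792, 0.611, 0.0]
contact_force: [0.4, 0.8, 4.1]
width: 0.0229
gripper_force: 88.9
```

```bash
python3 -c "
from h import *
st=get_state();print({k:np.round(st[k],4) for k in('clock','position','contact_force','width','gripper_force')})
T=get_image('top');S=get_image('side');print(tri([ray(T,(240.3,201.8)),ray(S,(270.9,229.6))]),atz(T,(240.3,201.8),.068),atz(S,(270.9,229.6),.068))
# circle/blob fits of cup crown in top and side
for n,p in(('top',T),('side',S)):
  for q in('ball_center','socket_center','crown'):
    print(n,q,[ (np.round(a['point'],1),round(a['score'],2)) for a in place_of(q,p)[:2]])
"
```

```text
{'clock': np.float64(19.4667), 'position': array([ 0.4851, -0.2377,  0.0068]), 'contact_force': array([0.4404, 0.7625, 4.0893]), 'width': np.float64(0.0229), 'gripper_force': np.float64(88.8851)}
(array([0.59135896, 0.12990215, 0.06869445]), [np.float64(0.0), np.float64(0.0)]) [0.5914734  0.12995715 0.068     ] [0.59148396 0.12934072 0.068     ]
top ball_center [(array([240.7, 202.3]), 0.6)]
top socket_center [(array([331.2, 233.3]), 0.78)]
top crown [(array([328.4, 230.5]), 0.86)]
side ball_center [(array([271.7, 228.4]), 0.69)]
side socket_center [(array([351.7, 143.8]), 0.4)]
side crown [(array([319.6, 172.8]), 0.79)]
```

apply_moves(
  deltas=[15, 0, 0, -3, 0, 15, 0, 0, -10, 0, 15, 0, 0, -20, 0, 15, 0, 0, -32, 0, 15, 0, 0, -46, 0, 15, 0, 0, -60, 0, 15, 0, 0, -74, 0, 15, 0, 0, -88, 0, 15, 0, 0, -100, 0, 15, 0, 0, -108, 0, 15, 0, 0, -113, 0, 15, 0, 0, -115, 0],
)

```text
clock: 20.87
position: [0.4846, -0.2373, 0.1213]
ee_rot: [0.0, 0.792, 0.611, 0.0]
contact_force: [-0.3, -0.4, -9.2]
width: 0.0231
gripper_force: 88.9
```

apply_moves(
  deltas=[15, 4, 0, 0, 0, 15, 15, 1, 0, 0, 15, 34, 2, 0, 0, 15, 56, 3, 0, 0, 15, 80, 4, 0, 0, 15, 105, 5, 0, 0, 15, 130, 6, 0, 0, 15, 152, 7, 0, 0, 15, 170, 8, 0, 0, 15, 182, 9, 0, 0, 15, 188, 10, 0, 0, 15, 190, 10, 0, 0],
)

```text
clock: 21.87
position: [0.5427, -0.055, 0.1201]
ee_rot: [-0.0, 0.791, 0.611, -0.0]
contact_force: [0.4, -0.9, -7.2]
width: 0.0229
gripper_force: 88.8
```

```bash
python3 hd.py c6
```

```text
22.0167 [ 0.5423 -0.0567  0.1203] toolx 75.25 0.02310622898115933
handle_tip side[297. 138.] wrist[105. 249.] top[281. 203.]  [0.5636 0.0331 0.2613] [16.5 25.7 12.3] tool mm [  92.2   -2.3 -141. ]
handle_hinge side[288. 179.] top[267. 205.]  [0.5753 0.0692 0.1618] [0. 0.] tool mm [130.1  -0.2 -41.6]
tube_grip side[312. 152.] wrist[277. 256.]  [ 0.5475 -0.0445  0.1453] [3.4 3.4] tool mm [ 13.1   2.  -25. ]
crown side[275. 189.] top[243. 198.]  [0.5872 0.1167 0.1752] [0.1 0.1] tool mm [179.1  -0.7 -55. ]
socket_center side[280. 203.] top[248. 202.]  [0.5811 0.1083 0.1307] [2.8 2.8] tool mm [169.5  -4.5 -10.5]
towbar side[277. 209.] top[251. 202.]  [0.5868 0.1046 0.1075] [0.5 0.5] tool mm [167.4   2.   12.7]
ball_center side[272. 227.]
```

View pics/c6.png

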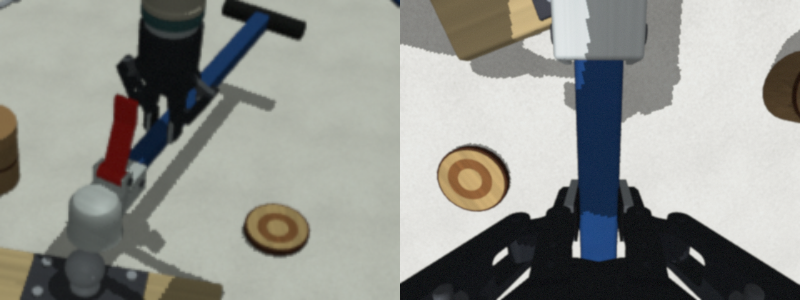

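The bar is up and level. The side crop (left) has the cup at (95,215) just behind the ball at (85,265), and the wrist crop (right) shows it square in the pads. I'll move it over the ball and measure its outline in the top view.

apply_moves(
  deltas=[15, 4, 0, 0, 0, 15, 10, 0, 0, 0, 15, 17, 0, 0, 0, 15, 22, 0, 0, 0, 15, 25, 0, 0, 0, 15, 25, 0, 0, 0, 15, 25, 0, 0, 0],
)

```text
clock: 23.65
position: [0.5489, -0.0316, 0.1206]
ee_rot: [0.0, 0.792, 0.611, -0.0]
contact_force: [-0.3, 0.4, -7.6]
width: 0.0229
gripper_force: 88.8
```

```bash
python3 - <<'E'
from h import *
T=get_image('top');S=get_image('side');st=get_state();print(st['position'],st['ee_rot'])
B=np.array([.5914,.1298,0])
t=proj(T,B+[0,0,.150]);s=proj(S,B+[0,0,.150]);print('target z.150',t,s,'rim',proj(T,B+[0,0,.113]),'crown',proj(T,B+[0,0,.172]))
out=[]
for p,c in((T,t),(S,s)):
    c=c.round().astype(int);k=p['frame'][c[1]-27:c[1]+27,c[0]-27:c[0]+27]
    k8=cv2.resize(k,(400,400),interpolation=cv2.INTER_CUBIC);g=cv2.GaussianBlur(cv2.cvtColor(k8,cv2.COLOR_RGB2GRAY),(9,9),0)
    h=cv2.HoughCircles(g,cv2.HOUGH_GRADIENT,1,10,param1=80,param2=18,minRadius=95,maxRadius=150)
    if h is not None:
        for x,y,r in h[0][:3]: print('circle',np.round([(x+.5)/400*54-.5+c[0]-27,(y+.5)/400*54-.5+c[1]-27,r*54/400],2))
    out.append(k8)
cv2.imwrite('pics/t7.png',np.hstack(out)[...,::-1])
for q in('crown','socket_center','towbar'):
  print(q,[ (n,np.round(a['point'],1),round(a['score'],2)) for n,p in(('t',T),('s',S)) for a in place_of(q,p)[:1]])
E
```

```text
[ 0.54890172 -0.03206991  0.12057112] [ 1.43392955e-04  7.91921115e-01  6.10623368e-01 -1.71279597e-04]
target z.150 [237.66087208 197.53547896] [270.94666578 202.50653171] rim [238.93803729 199.56177118] crown [236.8542374 196.2557091]
crown [('t', array([230.5, 193. ]), 0.81), ('s', array([268.6, 195.3]), 0.83)]
socket_center [('t', array([237.2, 200.7]), 0.83), ('s', array([272.4, 207.8]), 0.57)]
towbar [('t', array([240.3, 201.6]), 0.77), ('s', array([269.4, 217.3]), 0.75)]
```

View pics/t7.png

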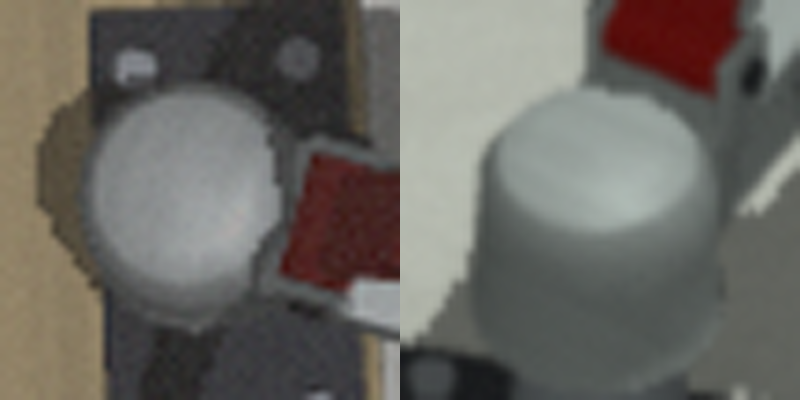

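Top crop: dome centred at about (189,185), i.e. (236.1,195.5) in the full frame against a target of (237.1,196.7), so the cup is about 2 mm too far in +x and +y. The side silhouette (axis column about 199 within its crop) agrees. I'll correct that and lower gently past the ball's top.

apply_moves(
  deltas=[15, -1.2, -0.8, 0, 0, 15, -2.4, -1.6, 0, 0, 15, -2.4, -1.6, 4, 0, 15, -2.4, -1.6, 9, 0, 15, -2.4, -1.6, 13, 0, 15, -2.4, -1.6, 16, 0, 15, -2.4, -1.6, 18, 0, 15, -2.4, -1.6, 20, 0, 15, -2.4, -1.6, 22, 0, 15, -2.4, -1.6, 24, 0, 15, -2.4, -1.6, 26, 0, 15, -2.4, -1.6, 27, 0],
)

```text
clock: 25.05
position: [0.5467, -0.0338, 0.0934]
ee_rot: [-0.0, 0.792, 0.611, -0.0]
contact_force: [0.4, -0.6, -7.4]
width: 0.0232
gripper_force: 88.9
```

apply_moves(
  deltas=[15, 0, 0, 1, 0, 15, 0, 0, 2, 0, 15, 0, 0, 3, 0, 15, 0, 0, 4, 0, 15, 0, 0, 5, 0, 15, 0, 0, 6, 0, 15, 0, 0, 7, 0, 15, 0, 0, 8, 0],
)

```text
clock: 25.72
position: [0.5468, -0.0339, 0.0855]
ee_rot: [0.0, 0.792, 0.611, 0.0]
contact_force: [0.9, 0.4, -7.5]
width: 0.0233
gripper_force: 88.9
```

apply_moves(
  deltas=[15, 0, 0, 2, 0, 15, 0, 0, 4, 0, 15, 0, 0, 6, 0, 15, 0, 0, 8, 0, 15, 0, 0, 10, 0, 15, 0, 0, 12, 0, 15, 0, 0, 13, 0, 15, 0, 0, 14, 0, 15, 0, 0, 15, 0],
)

```text
clock: 26.47
position: [0.5468, -0.0339, 0.0705]
ee_rot: [0.0, 0.792, 0.611, 0.0]
contact_force: [0.5, -0.3, -8.4]
width: 0.023
gripper_force: 88.9
```

apply_moves(
  deltas=[15, 0, 0, 1, 0, 15, 0, 0, 2, 0, 15, 0, 0, 3, 0, 15, 0, 0, 4, 0, 15, 0, 0, 5, 0, 15, 0, 0, 6, 0, 15, 0, 0, 7, 0, 15, 0, 0, 8, 0],
)

```text
clock: 27.13
position: [0.5468, -0.0339, 0.0625]
ee_rot: [0.0, 0.792, 0.611, -0.0]
contact_force: [-0.2, 0.3, -7.1]
width: 0.023
gripper_force: 88.9
```

apply_moves(
  deltas=[15, 0, 0, 1, 0, 15, 0, 0, 2, 0, 15, 0, 0, 3, 0, 15, 0, 0, 4, 0, 15, 0, 0, 5, 0, 15, 0, 0, 6, 0, 15, 0, 0, 7, 0],
  squeeze=30,
)

```text
clock: 27.72
position: [0.5468, -0.0339, 0.0555]
ee_rot: [0.0, 0.792, 0.611, -0.0]
contact_force: [-0.0, 0.7, -7.7]
width: 0.023
gripper_force: 88.9
```

apply_moves(
  deltas=[14, 0, 0, 1, 0, 14, 0, 0, 2, 0, 14, 0, 0, 3, 0, 14, 0, 0, 4, 0],
  squeeze=30,
)

```text
clock: 28.05
position: [0.547, -0.0338, 0.0517]
ee_rot: [0.0, 0.792, 0.61, 0.0]
contact_force: [-0.1, 1.4, -5.2]
width: 0.0226
gripper_force: 89.0
```

apply_moves(
  deltas=[22, 0, 0, 1, 0, 22, 0, 0, 2, 0, 22, 0, 0, 2, 0],
  squeeze=20,
)

```text
clock: 28.3
position: [0.547, -0.0337, 0.0498]
ee_rot: [0.0, 0.792, 0.61, 0.0]
contact_force: [-1.2, 0.5, -3.1]
width: 0.0227
gripper_force: 89.3
```

apply_moves(
  deltas=[22, 0, 0, 1, 0, 22, 0, 0, 2, 0, 22, 0, 0, 3, 0, 22, 0, 0, 4, 0, 22, 0, 0, 5, 0, 22, 0, 0, 6, 0],
)

```text
clock: 28.8
position: [0.547, -0.0338, 0.0436]
ee_rot: [0.0, 0.792, 0.611, 0.0]
contact_force: [-1.2, 1.8, -3.9]
width: 0.0232
gripper_force: 89.2
```

apply_moves(
  deltas=[22, 0, 0, 1, 0, 22, 0, 0, 2, 0, 22, 0, 0, 3, 0, 22, 0, 0, 4, 0, 22, 0, 0, 5, 0, 22, 0, 0, 6, 0, 22, 0, 0, 7, 0, 22, 0, 0, 8, 0],
)

```text
clock: 29.47
position: [0.5474, -0.0342, 0.0365]
ee_rot: [0.001, 0.792, 0.611, 0.0]
contact_force: [-2.1, 2.7, 8.2]
width: 0.0232
gripper_force: 90.7
```

```bash
python3 hd.py
```

```text
29.6167 [ 0.5474 -0.0342  0.0367] toolx 75.32 0.022854974048007338
handle_tip side[290. 170.] top[275. 204.]  [0.5754 0.0537 0.1715] [1.8 1.8] tool mm [  92.1    5.  -134.8]
handle_hinge side[283. 210.] top[259. 207.]  [0.578  0.0882 0.0898] [0.4 0.4] tool mm [126.2  -1.3 -53.2]
tube_grip side[308. 186.] 
crown top[237. 201.] 
socket_center side[274. 229.] top[240. 204.]  [0.5859 0.1307 0.0725] [1.3 1.3] tool mm [169.2  -4.5 -35.9]
towbar side[274. 238.] top[241. 204.]  [0.5876 0.13   0.044 ] [2.6 2.6] tool mm [169.   -2.7  -7.5]
ball_center wrist[277. 257.] top[242. 205.]  [0.5697 0.1027 0.3355] [12.9 12.9] tool mm [ 137.9  -12.5 -298.9]
```

The T-grip is on the table and the cup sits in the seat, roughly 4 mm above home. I'll relieve the load, let go, and rise clear of the handle.

apply_moves(
  deltas=[22, 0, 0, -1, 0, 22, 0, 0, -2, 0, 60, 0, 0, -2, 0, 60, 0, 0, -2, 0, 60, 0, 0, -2, 0, 60, 0, 0, -35, 0, 60, 0, 0, -75, 0, 60, 0, 0, -115, 0, 60, 0, 0, -155, 0, 0, 0, 0, -182, 0, 0, 0, 0, -182, 0, 0, 0, 0, -182, 0],
)

```text
clock: 31.67
position: [0.5479, -0.0344, 0.2196]
ee_rot: [0.002, 0.792, 0.61, 0.001]
contact_force: [0.2, 0.5, -0.2]
width: 0.0239
gripper_force: 0.0
```

apply_moves(
  deltas=[0, 35, 1.4, 0, 0, 0, 70, 1.4, 0, 0, 0, 105, 1.4, 0, 0, 0, 140, 1.4, 0, 0, 0, 162, 1.4, 0, 0, 0, 167, 1.4, 0, 0, 0, 167, 1.4, 0, 0, 0, 167, 1.4, 25, 0, 0, 167, 1.4, 50, 0, 0, 167, 1.4, 75, 0, 0, 167, 1.4, 88, 0, 0, 167, 1.4, 90, 0],
)

```text
clock: 32.67
position: [0.5872, 0.1251, 0.1234]
ee_rot: [-0.002, 0.792, 0.61, -0.004]
contact_force: [-0.9, 0.7, 0.7]
width: -0.0003
gripper_force: 0.0
```

```bash
python3 - <<'E'
from h import *
S=get_image('side');T=get_image('top');W=get_image('wrist');st=get_state();t=np.array(st['position']);M=rot(st['ee_rot']).as_matrix();print(st['clock'],t,st['contact_force'],st['width'])
for q in('crown','socket_center','towbar','handle_tip','handle_hinge'):
  print(q,[(n,np.round(a['point'],1),round(a['score'],2)) for n,p in(('s',S),('t',T),('w',W)) for a in place_of(q,p)[:1]])
c=proj(S,t+[0,0,.013]).astype(int);print('tip px',proj(S,t+[0,0,.013]),'crown exp',proj(S,[.591,.127,.104]),proj(S,[.591,.127,.0995]))
k=S['frame'][c[1]-60:c[1]+60,c[0]-80:c[0]+80];cv2.imwrite('pics/s8.png',cv2.resize(k[...,::-1],(800,600),interpolation=cv2.INTER_CUBIC));print('org',c-[80,60])
E
```

```text
32.8167 [0.59073688 0.12619173 0.12775703] [-0.32019342  0.18685061  0.0564065 ] -0.00046843612050691415
crown [('s', array([268.1, 215.6]), 0.56), ('t', array([235.6, 199.2]), 0.97), ('w', array([279.8, 234.9]), 0.64)]
socket_center [('s', array([272.8, 231.2]), 0.8), ('t', array([239.2, 201.5]), 0.71), ('w', array([279.4, 198.8]), 0.27)]
towbar [('s', array([273.2, 236. ]), 0.94), ('t', array([239.4, 205.1]), 0.96), ('w', array([279.8, 203.4]), 0.88)]
handle_tip [('s', array([291.1, 171. ]), 0.71), ('t', array([272.6, 205.3]), 0.4)]
handle_hinge [('s', array([283.9, 209.6]), 0.88), ('t', array([258.2, 205. ]), 0.59)]
tip px [271.79353439 204.50761737] crown exp [271.49795619 217.2180639 ] [271.4922415  218.69888887]
org [191 144]
```

View pics/s8.png

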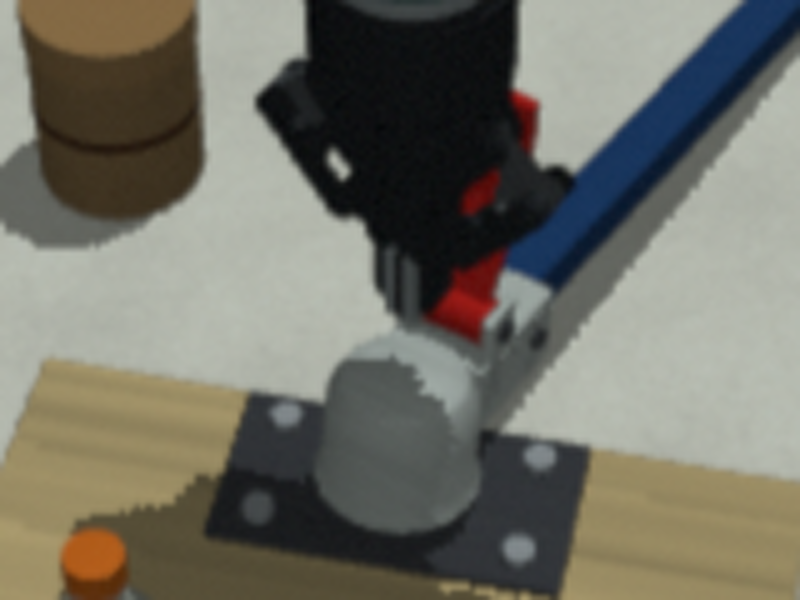

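The fingertips at (400,315) are centred above the crown at (405,350), the cup is over the ball and the handle is upright behind the gripper. I'll descend to contact.

apply_moves(
  deltas=[0, 0, 0, 5, 0, 0, 0, 0, 10, 0, 0, 0, 0, 14, 0, 0, 0, 0, 17, 0, 0, 0, 0, 19, 0, 0, 0, 0, 21, 0, 0, 0, 0, 23, 0, 0, 0, 0, 24, 0],
)

```text
clock: 34.23
position: [0.5906, 0.1273, 0.1033]
ee_rot: [-0.0, 0.792, 0.611, -0.0]
contact_force: [-0.1, 0.1, -0.3]
width: 0.0001
gripper_force: 0.0
```

apply_moves(
  deltas=[0, 0, 0, 1, 0, 0, 0, 0, 2, 0, 0, 0, 0, 3, 0, 0, 0, 0, 4, 0],
)

```text
clock: 34.57
position: [0.5907, 0.1273, 0.0996]
ee_rot: [0.0, 0.792, 0.611, 0.0]
contact_force: [-1.2, 0.4, 0.2]
width: 0.0
gripper_force: 0.0
```

apply_moves(
  deltas=[0, 0, 0, 1, 0, 0, 0, 0, 2, 0, 0, 0, 0, 3, 0, 0, 0, 0, 4, 0],
)

```text
clock: 34.9
position: [0.5906, 0.1273, 0.0955]
ee_rot: [0.0, 0.792, 0.611, -0.0]
contact_force: [0.1, 0.8, 0.4]
width: 0.0001
gripper_force: 0.0
```

apply_moves(
  deltas=[0, 0, 0, 1, 0, 0, 0, 0, 2, 0, 0, 0, 0, 3, 0],
)

```text
clock: 35.15
position: [0.5906, 0.1273, 0.0925]
ee_rot: [0.0, 0.792, 0.611, -0.0]
contact_force: [-0.2, 0.2, -0.0]
width: 0.0004
gripper_force: 0.0
```

apply_moves(
  deltas=[0, 0, 0, 1, 0, 0, 0, 0, 2, 0, 0, 0, 0, 3, 0],
)

```text
clock: 35.4
position: [0.5906, 0.1273, 0.0895]
ee_rot: [0.0, 0.792, 0.611, -0.0]
contact_force: [0.6, -0.8, 0.2]
width: -0.0
gripper_force: 0.0
```

apply_moves(
  deltas=[0, 0, 0, 1, 0, 0, 0, 0, 2, 0, 0, 0, 0, 3, 0],
)

```text
clock: 35.65
position: [0.5907, 0.1273, 0.0867]
ee_rot: [0.0, 0.792, 0.611, 0.0]
contact_force: [-1.0, -0.4, 3.3]
width: -0.0002
gripper_force: 1.8
```

Contact is at TCP z ≈ 0.087. I'll push on in small steps.

apply_moves(
  deltas=[0, 0, 0, 0.5, 0, 0, 0, 0, 1, 0, 0, 0, 0, 1.5, 0],
)

```text
clock: 35.9
position: [0.5908, 0.1273, 0.0859]
ee_rot: [0.0, 0.792, 0.611, 0.0]
contact_force: [-1.2, -0.2, 7.0]
width: -0.0003
gripper_force: 3.4
```

apply_moves(
  deltas=[0, 0, 0, 0.5, 0, 0, 0, 0, 1, 0, 0, 0, 0, 1.5, 0],
)

```text
clock: 36.15
position: [0.5908, 0.1274, 0.085]
ee_rot: [0.0, 0.792, 0.611, 0.0]
contact_force: [-3.0, -0.0, 9.9]
width: -0.0002
gripper_force: 5.1
```

apply_moves(
  deltas=[0, 0, 0, 0.5, 0, 0, 0, 0, 1, 0, 0, 0, 0, 1.5, 0],
)

```text
clock: 36.4
position: [0.5909, 0.1274, 0.0842]
ee_rot: [0.0, 0.792, 0.611, 0.001]
contact_force: [-3.0, -0.7, 13.1]
width: -0.0002
gripper_force: 6.9
```

apply_moves(
  deltas=[0, 0, 0, 0.5, 0, 0, 0, 0, 1, 0, 0, 0, 0, 1.5, 0, 0, 0, 0, 1.5, 0],
)

```text
clock: 36.73
position: [0.5909, 0.1275, 0.0831]
ee_rot: [0.0, 0.792, 0.611, 0.001]
contact_force: [-3.1, -0.7, 14.2]
width: 0.0002
gripper_force: 7.1
```

apply_moves(
  deltas=[0, 0, 0, 0.5, 0, 0, 0, 0, 1, 0, 0, 0, 0, 1, 0, 0, 0, 0, 1, 0],
)

```text
clock: 37.07
position: [0.5909, 0.1275, 0.0822]
ee_rot: [0.0, 0.792, 0.611, 0.001]
contact_force: [-4.0, -0.2, 14.0]
width: 0.0001
gripper_force: 7.3
```

apply_moves(
  deltas=[0, 0, 0, 0.5, 0, 0, 0, 0, 1, 0, 0, 0, 0, 1.5, 0, 0, 0, 0, 2, 0, 0, 0, 0, 2, 0, 0, 0, 0, 2, 0],
)

```text
clock: 37.57
position: [0.591, 0.1277, 0.0804]
ee_rot: [0.0, 0.792, 0.611, 0.001]
contact_force: [-4.1, -0.1, 15.9]
width: -0.0002
gripper_force: 7.6
```

apply_moves(
  deltas=[0, 0, 0, 0.5, 0, 0, 0, 0, 1, 0, 0, 0, 0, 1.5, 0, 0, 0, 0, 2, 0, 0, 0, 0, 2, 0, 0, 0, 0, 2, 0],
)

```text
clock: 38.07
position: [0.591, 0.1279, 0.0785]
ee_rot: [0.0, 0.792, 0.611, 0.001]
contact_force: [-4.1, 0.2, 15.6]
width: 0.0
gripper_force: 7.9
```

apply_moves(
  deltas=[0, 0, 0, 0.5, 0, 0, 0, 0, 1, 0, 0, 0, 0, 1.5, 0, 0, 0, 0, 2, 0, 0, 0, 0, 2, 0, 0, 0, 0, 2, 0],
)

```text
clock: 38.57
position: [0.5911, 0.128, 0.0767]
ee_rot: [0.0, 0.792, 0.611, 0.001]
contact_force: [-4.9, 1.2, 17.1]
width: -0.0002
gripper_force: 8.3
```

apply_moves(
  deltas=[0, 0, 0, 0.5, 0, 0, 0, 0, 1, 0, 0, 0, 0, 1.5, 0, 0, 0, 0, 2, 0, 0, 0, 0, 2, 0, 0, 0, 0, 2, 0],
)

```text
clock: 39.07
position: [0.5911, 0.1281, 0.0753]
ee_rot: [0.0, 0.792, 0.611, 0.002]
contact_force: [-6.2, 0.2, 19.1]
width: -0.0002
gripper_force: 9.9
```

apply_moves(
  deltas=[0, 0, 0, 0.5, 0, 0, 0, 0, 1, 0, 0, 0, 0, 1.5, 0, 0, 0, 0, 1.5, 0, 0, 0, 0, 1.5, 0],
)

```text
clock: 39.48
position: [0.5912, 0.1281, 0.0751]
ee_rot: [0.001, 0.792, 0.611, 0.002]
contact_force: [-6.7, 1.4, 26.0]
width: -0.0
gripper_force: 13.2
```

apply_moves(
  deltas=[0, 0, 0, 0.5, 0, 0, 0, 0, 1, 0, 0, 0, 0, 1, 0, 0, 0, 0, 1, 0],
)

```text
clock: 39.82
position: [0.5912, 0.1281, 0.075]
ee_rot: [0.001, 0.792, 0.611, 0.002]
contact_force: [-8.3, 0.3, 31.2]
width: -0.0003
gripper_force: 15.4
```

The coupler is home: z stopped at 0.075 while the force rose to 31 N, with seat travel and deck sink used up. I'll ease off and rise to a position in front of the raised handle.

apply_moves(
  deltas=[0, 0, 0, 0, 0, 0, 0, 0, -2, 0, 0, 0, 0, -4, 0, 0, 0, 0, -7, 0, 0, 0, 0, -12, 0, 0, 0, 0, -25, 0, 0, 0, 0, -45, 0, 0, 0, 0, -65, 0, 0, 0, 0, -76, 0, 0, -15, 0, -76, 0, 0, -30, 0, -76, 0, 0, -40, 0, -76, 0],
)

```text
clock: 40.82
position: [0.5787, 0.0864, 0.1438]
ee_rot: [-0.0, 0.792, 0.61, -0.002]
contact_force: [-0.5, 0.6, -0.8]
width: -0.0001
gripper_force: 0.0
```

```bash
python3 hd.py
```

```text
40.9667 [0.5794 0.0872 0.1439] toolx 75.12 0.00017281441211847997
handle_tip side[292. 171.] 
handle_hinge side[282. 213.] top[260. 208.]  [0.5795 0.0857 0.0756] [1.1 1.1] tool mm [-1.4  0.7 68.3]
tube_grip side[309. 188.] wrist[274. 332.] top[308. 221.]  [ 0.5481 -0.0214  0.0602] [3.9 4.4 2.9] tool mm [-112.9   -2.1   83.8]
crown side[269. 220.] wrist[280. 160.] top[237. 198.]  [0.5936 0.1324 0.1044] [2.1 5.2 3.4] tool mm [47.4  2.3 39.5]
socket_center side[272. 230.] wrist[279. 149.] top[237. 202.]  [0.5892 0.1341 0.0745] [2.3 3.4 2.9] tool mm [47.9 -2.4 69.4]
towbar side[272. 242.] wrist[280. 144.] top[243. 205.]  [0.5894 0.128  0.026 ] [1.2 3.3 2.2] tool mm [ 42.1  -0.5 117.8]
ball_center wrist[278. 332.] top[239. 204.]  [0.5776 0.1172 0.249 ] [9.3 9.3] tool mm [  28.4   -9.6 -105.1]
```

apply_moves(
  deltas=[0, -7, 1, 0, 0, 0, -12, 1, 0, 0, 0, -18, 1, 0, 0, 0, -24, 1, 0, 0, 0, -30, 1, 0, 0, 0, -36, 1, 0, 0, 0, -41, 1, 0.5, 0, 0, -45, 1, 2, 0, 0, -48.5, 1, 5, 0, 0, -51.5, 1, 8.5, 0, 0, -54, 1, 11.5, 0, 0, -56, 1, 15, 0],
)

```text
clock: 43.02
position: [0.5671, 0.0331, 0.1302]
ee_rot: [0.001, 0.792, 0.611, -0.0]
contact_force: [-0.1, 0.8, 3.4]
width: 0.0002
gripper_force: 1.3
```

```bash
python3 hd.py
```

```text
43.1667 [0.5668 0.0333 0.1297] toolx 75.26 1.341198060644562e-05
handle_tip side[301. 173.] wrist[277.  75.]  [0.5638 0.1061 0.2191] [23.5 23.5] tool mm [ 69.6 -21.5 -89.5]
handle_hinge side[281. 212.] wrist[271. 143.] top[261. 207.]  [0.5793 0.0859 0.0807] [3.4 3.  1.4] tool mm [54.1 -1.3 48.9]
tube_grip side[308. 184.] top[305. 223.]  [ 0.5469 -0.0138  0.074 ] [1.2 1.2] tool mm [-50.5  -7.3  55.8]
crown side[269. 217.] wrist[277.  70.] top[241. 199.]  [0.5935 0.1258 0.1014] [2.5 3.  0.5] tool mm [96.4  2.3 28.1]
socket_center side[271. 231.] wrist[276.  72.] top[241. 202.]  [0.5908 0.1281 0.0629] [0.8 0.5 0.4] tool mm [98.  -0.9 66.6]
towbar side[274. 239.] wrist[277.  71.] top[243. 203.]  [0.5893 0.1283 0.0394] [4.2 4.  3. ] tool mm [97.7 -2.4 90.1]
ball_center top[239. 206.]
```

apply_moves(
  deltas=[0, -2, 0, 3, 0, 0, -4, 0, 6.5, 0, 0, -6, 0, 10, 0, 0, -8, 0, 13.5, 0, 0, -9.5, 0, 17.5, 0, 0, -11, 0, 21.5, 0, 0, -12.5, 0, 25.5, 0, 0, -14, 0, 29.5, 0, 0, -14.5, 0, 33, 0, 0, -15, 0, 36.5, 0, 0, -15.5, 0, 39.5, 0, 0, -16, 0, 42, 0],
)

```text
clock: 45.22
position: [0.5632, 0.0185, 0.0878]
ee_rot: [0.0, 0.792, 0.611, -0.0]
contact_force: [1.4, -1.6, 3.9]
width: 0.0002
gripper_force: 1.8
```

apply_moves(
  deltas=[0, 0, 0, 1, 0, 0, 0, 0, 2, 0, 0, 0, 0, 3, 0, 0, 0, 0, 4, 0, 0, 0, 0, 4.5, 0, 0, 0, 0, 4.5, 0],
)

```text
clock: 45.72
position: [0.5631, 0.0187, 0.0835]
ee_rot: [0.0, 0.792, 0.611, -0.0]
contact_force: [0.1, -1.4, 3.4]
width: 0.0001
gripper_force: 1.6
```

apply_moves(
  deltas=[0, 0, 0, 1, 0, 0, 0, 0, 2, 0, 0, 0, 0, 3, 0, 0, 0, 0, 3, 0],
)

```text
clock: 46.05
position: [0.563, 0.0187, 0.0804]
ee_rot: [-0.0, 0.792, 0.611, -0.0]
contact_force: [1.8, -1.6, 3.5]
width: -0.0002
gripper_force: 1.6
```

apply_moves(
  deltas=[0, 0, 0, 1, 0, 0, 0, 0, 2, 0, 0, 0, 0, 2, 0],
)

```text
clock: 46.3
position: [0.5632, 0.0187, 0.0791]
ee_rot: [0.0, 0.792, 0.611, 0.0]
contact_force: [-1.6, -2.1, 8.7]
width: 0.0001
gripper_force: 3.8
```

Force is rising now, so I'll press a little more firmly to make sure it is at the stop.

apply_moves(
  deltas=[0, 0, 0, 1, 0, 0, 0, 0, 2, 0, 0, 0, 0, 2, 0],
)

```text
clock: 46.55
position: [0.5632, 0.0187, 0.0782]
ee_rot: [0.0, 0.792, 0.611, 0.0]
contact_force: [-3.0, -1.5, 14.0]
width: -0.0001
gripper_force: 6.6
```

apply_moves(
  deltas=[0, 0, 0, 1, 0, 0, 0, 0, 1.5, 0, 0, 0, 0, 1.5, 0],
)

```text
clock: 46.8
position: [0.5633, 0.0187, 0.0776]
ee_rot: [0.001, 0.792, 0.611, 0.0]
contact_force: [-4.2, -1.0, 18.4]
width: -0.0
gripper_force: 8.7
```

apply_moves(
  deltas=[0, 0, 0, -2, 0, 0, 0, 0, -5, 0, 0, 0, 0, -12, 0, 0, 0, 0, -40, 0, 0, 0, 0, -80, 0, 0, 0, 0, -120, 0, 0, -20, 0, -150, 0, 0, -40, 0, -160, 0, 0, -60, 0, -160, 0, 0, -60, 0, -160, 0],
)

```text
clock: 47.63
position: [0.5471, -0.0416, 0.2358]
ee_rot: [0.001, 0.793, 0.61, -0.0]
contact_force: [0.2, 0.8, -0.2]
width: -0.0003
gripper_force: 0.0
```

```bash
python3 hd.py; python3 bar.py | tail -8
```

```text
47.7833 [ 0.5473 -0.0384  0.2342] toolx 75.23 0.000302002917938019
handle_tip side[303. 184.] wrist[272. 143.] top[296. 218.]  [0.5549 0.0075 0.0929] [0.2 1.1 1. ] tool mm [ 46.2  -4.  141.3]
handle_hinge side[281. 210.] wrist[277.  43.] top[258. 205.]  [0.5811 0.0888 0.087 ] [0.1 1.5 1.6] tool mm [131.4   0.6 147.3]
tube_grip side[307. 186.] wrist[279. 170.] top[311. 224.]  [ 0.5502 -0.0264  0.0561] [4.  1.8 5.6] tool mm [ 12.1   0.2 178.1]
crown side[270. 217.] wrist[278.   3.] top[237. 201.]  [0.5914 0.1242 0.0971] [ 4.9 10.2 10.7] tool mm [168.3   1.5 137.3]
socket_center side[270. 231.] wrist[274. 142.] top[244. 204.]  [0.5831 0.0724 0.0249] [29.7 76.1 52.1] tool mm [116.1   6.9 209.4]
towbar side[272. 238.] wrist[279.   4.] top[242. 208.]  [0.5876 0.1288 0.0409] [2.  4.9 6.8] tool mm [171.7  -3.2 193.5]
ball_center top[238. 203.] 
48.8833 [ 0.5478 -0.0393  0.2351] toolx 75.26
tube heading 75.957726 pt 0.5274775 -0.10804053 112
red rows 30 162
handle rear end [ 0.5492072  -0.01314655  0.07      ]
tip est [0.55333204 0.00334544] cup axis est [0.58341912 0.12363994]
handle_tip [272.6 145.9] 0.56 [0.5532 0.0022 0.0675]
handle_hinge [275.1  45. ] 0.88 [0.5794 0.0918 0.062 ]
```

The handle tip measures about 93 mm high (about 98 mm expected when flat). The tube grip is at 56 mm, the cup is over the ball, and the arm is clear.

```bash
python3 -c "
from rig import *
print(sign_off())"
```

```text
the job is handed in; nothing more can be done
None
```

I handed the job in, though the hand-in returned no verdict: the coupler was pushed home on the ball to its hard stop (31 N peak), then the handle was pressed flat and the bar let go with its T-grip on the table.

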